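# Tare the kitchen scale with the brush handle, then load the tomato

### The job

Zero the kitchen scale with the empty tiffin tier standing on it: take the red pastry brush from the rack, press the recessed red tare button all the way down with the end of its handle (not the grey button, and not with the fingers), let the button come back up and hang the brush back in the notch it came from. Then take the tomato from the rolling board and lower it gently into the tier, letting go only once it is down on the bottom, without pressing it hard or shoving the tier. Leave everything else standing where it is.

Things in the scene. Friction and masses are not known exactly. Their poses are not given: they have to be found in the camera images.
- brush: Red pastry brush, 183 mm long, hanging head-up in a rack notch by its steel collar (34 mm across, 8 mm thick). Origin: centre of the collar's underside; +z up to the head. Grip the stiff red head: a block 40 mm (local x) by 16 mm (local y), 8 to 58 mm above the origin. Below hangs a straight steel handle 9 mm thick with a round end at z = -125 mm. About 90 g, loose.
- brush_tip (a point): The rounded lower end of the brush's steel handle (the end that presses the button), 125 mm below the brush origin.
- rack: Fixed dark wood rack, front to local -x. Origin: centre of the underside. Base 100 x 250 mm, 10 high; 2 thin rear posts (x 36, y +/-115 mm) carry a comb plate, 8 mm thick, top at z 150 mm, x -45 to 45. Three notches 18 mm wide at local y -80, 0, 80 mm, open in front, ending at x 10 mm. Brush, turner and churner hang in them in any order, collar centres at x -20 to -5 mm.
- scale: Fixed white kitchen scale, 220 (x) by 180 mm (y). Origin: on the table, mid-scale. Front console (local x -85 to -20 mm, 36 mm high) faces local -x, with a grey-green display in the middle and a recessed button each side (x -52, y +/-52 mm; which is which varies). Steel platform 128 mm across, centre at local x 45 mm, top at z 36 mm.
- tare_pod: The white button block (60 x 46 mm, 36 mm high) of the tare button, part of the scale's console. Origin: centre of its underside. A red ring on its top surrounds an 18 mm wide round well (square-on vertical, 10 mm deep to the button).
- tare_top (a point): Centre of the top face of the red tare button (15 mm across), 26 mm above the table when up, 10 mm below the rim of its well. Pressed straight down with something thinner than the well.
- tare (a joint): Travel of the red tare button, m: 0 up, 0.005 fully down. A spring returns it; it starts to move at 2 N and is fully down at 5 N.
- units_top (a point): Centre of the top of the dark grey units button, in the same kind of well with a dark grey ring, on the other side of the display. Not to be pressed.
- units (a joint): Travel of the dark grey units button, m: 0 up, 0.005 fully down.
- tier: Empty stainless steel tiffin tier standing loose on the scale's platform: a round open pot 140 mm across outside, 134 mm inside, 70 mm high, wall 3 mm, inner floor 4 mm above its underside, with two small lugs outside near the rim at local +/-y. Origin: centre of its underside. 250 g.
- tier_in (a point): Centre of the tier's inner floor; the rim is 66 mm above it.
- tomato: Ripe red tomato with a green calyx, 63 mm across (widest 26 mm above its underside), 50 mm high, flat foot 26 mm across. Origin: centre of its underside. About 120 g. Stands on the rolling board.
- onion: Purple onion, 60 mm across, 64 mm high, standing on the board. Origin: centre of its underside. Bystander.
- potato: Brown potato, 59 mm across, 50 mm high, standing on the board. Origin: centre of its underside. Bystander.
- board: Fixed square teak rolling board, 200 x 200 mm, 18 mm thick. Origin: centre of its underside.
- turner: Stainless tava turner hanging in the rack: collar as the brush's, blade upward 60 mm (local x) by 3 mm, top 73 mm above its origin (the centre of its collar's underside). Bystander.
- churner: Wooden churner hanging in the rack, head 46 mm across, top 60 mm above its origin (the centre of its collar's underside). Bystander.
- carrier: Closed steel tiffin carrier, 140 mm across (165 mm with its clip along local y), 194 mm high. Origin: centre of its underside. Bystander at the back left.
- oil: Amber oil bottle, 60 mm across, 190 mm high. Origin: centre of its underside. Bystander.
- salt: Clear salt jar with steel cap, 54 mm across, 85 mm high, near the robot. Origin: centre of its underside. Bystander.
- plates: Two stacked white enamel plates, 200 mm across, 31 mm high together, at the back right. Origin: centre of the underside. Bystander.
- katori: Small steel bowl, 84 mm across, 40 mm high. Origin: centre of its underside. Bystander.
Things that resemble listed ones, but are neither listed nor needed, are in the scene too. What is shaped like the tomato but blue is not meant.

How it is judged:
On the way, in this order (a step that is already met when the one before it is completed fails the run):
1. the red tare button is pressed down (at least 4 of its 5 mm) by the brush, with the tomato not yet in the tier (value of joint tare above 0.004 m and contact force between brush and tare_pod above 0.5 N and horizontal distance between tomato and tier_in above 0.07 m), for 0.05 s.
2. the brush hangs in its notch again, let go, the button up, the tomato not yet in the tier (distance of brush from where it was at the start of the episode below 0.03 m and angle between brush's own z axis and vertical below 0.2 rad and contact force between the fingers and brush below 0.05 N and value of joint tare below 0.001 m and horizontal distance between tomato and tier_in above 0.07 m), for 0.2 s.
3. the tomato is down on the tier's floor (within 12 mm) while still held (z of tomato in the frame of tier_in between -0.006 and 0.012 m and horizontal distance between tomato and tier_in below 0.045 m and contact force between the fingers and tomato above 0.2 N), for 0.05 s.
At the end, for the whole second after the job is handed in: The tomato rests on the tier's floor (origin within 12 mm of it in height and 45 mm of its centre), the tier still stands upright within 25 mm of where it stood on the scale, the brush hangs upright (within 0.2 rad) within 30 mm of where it hung, both buttons are up, all is released and at rest (distance of brush from where it was at the start of the episode below 0.03 m and angle between brush's own z axis and vertical below 0.2 rad and z of tomato in the frame of tier_in between -0.006 and 0.012 m and horizontal distance between tomato and tier_in below 0.045 m and angle between tier's own z axis and vertical below 0.1 rad and distance of tier from where it was at the start of the episode below 0.025 m and value of joint each of tare, units below 0.001 m and linear speed of tomato below 0.02 m/s and linear speed of brush below 0.05 m/s and contact force between the fingers and anything else below 0.05 N); the robot touches nothing.
It fails at once if the grey units button is pressed (value of joint units above 0.002 m).
It fails at once if the fingers touch the tare button's block (contact force between the fingers and tare_pod above 1 N).
It fails at once if the tomato is pressed into the tier with more than 20 N (contact force between tomato and tier above 20 N).
It fails at once if the tier is shoved more than 25 mm or tipped (distance of tier from where it was at the start of the episode above 0.025 m or angle between tier's own z axis and vertical above 0.25 rad).
It fails at once if a bystander is moved more than 30 mm (distance of any of onion, potato, turner, churner, carrier, oil, salt, plates, katori from where it was at the start of the episode above 0.03 m).
It also fails if it takes over 72 s, if anything falls off the work surface, if the arm or the gripper's body presses on something with over 40 N, if the wrist force passes 120 N, or if a joint passes its speed limit or range.

### The arm

A 6-joint arm with a two-finger parallel gripper is mounted at the origin on the work surface. World frame = base frame: x ahead of the robot, y to its left, z up, the work surface at z = 0. Lengths are in m, angles in rad, forces in N, time in s.
With the tool pointing down it reaches from about 0.275 to 0.975 m from the base axis. Payload 8.4 kg.
Tool frame: the origin (TCP) lies midway between the tips of the shut fingers; the grasp point (between the pads) lies 19 mm behind it; z points along the fingers, y is the line along which they close (so a half turn about z gives the same grasp; the last joint's range is limited). The gripper opens to 92 mm and grips with 3 to 60 N. Pads are 20 mm wide; open, the fingers measure 128 mm over their backs; the gripper's body (75 mm by 189 mm) begins 69 mm behind the grasp point.
Start: joints at [-1.294, 0.353, 1.633, -0, 1.155, -0.002], TCP at [0.172, -0.601, 0.183] pointing down, gripper open.
Joint ranges: [-2.63, 2.63], [-0.92, 2.1], [0.06, 2.66], [-1.3, 4.44], [0, 2.69], [-3.02, 3.02]. Speed limits (rad/s): [2.22, 2.22, 2.79, 3.14, 3.14, 3.14].

### API

Orientations are given as a 3x3 rotation matrix whose columns are the frame's x, y, z axes.
In Python, from plant import env, optics, workorder gives the robot as it stands.
- The arm moves only by the tool jog_arm, never from a script. Its argument "commands" is a list of rows, each an object with "linear": the shift along the tool's x, y, z in mm, a list of three; "dr": the turn, a rotation vector about the tool's x, y, z in rad, a list of three. A call has 1 to 5 rows; each row is the pose to reach, as a shift and turn from the pose commanded when the call began, along the tool's axes at that moment; what a row does not reach only later rows make up. A row lasts 1/12 s, in which the tool goes at most 41.7 mm and 7.16 degrees, less where a joint would pass 70% of its speed; a pose out of reach is approached as far as the arm can. A call with a gripper value outside its range is refused whole. "claw" is the opening, from 0 (shut) to 1 (fully open), set as the call begins (left out, the last holds). The fingers move at their own pace and stop on an object; "newtons" is the grip in N (left out, the last holds). Time passes only in rows, so rows that repeat a pose let the fingers close. It gives the time, the measured TCP pose, the force, the opening and the grip force at its end, in the units of the state.
- env.state(): the state, without advancing time (a new reading comes with each control period).
- optics.grab_frame(name): name is "scene" or "top" or "wrist"; returns (picture, depth): 480x640x3 uint8, red, green, blue; 480x640 float32, m along the optical axis (not along the pixel's ray), 0 where there is no reading.
- optics.get_calibration(name): a dict with "fx", "fy", "cx", "cy" (pixels), "R" (3x3) and "t" (3): a world point X has camera coordinates R X + t. Camera axes: x right, y down, z forward; pixel columns grow to the right and rows downward; lengths in m; the calibration is good to about 2 mm. A picture is of the moment at which its call begins: read the wrist's pose just before it. get_calibration takes no time and is no camera call; for the wrist camera it gives the pose at the moment of the call.
- workorder.close_job(): hands the job in; it is judged then, once.
The state is a dict: "time": time; "joint_pos": joint angles; "joint_velocities": joint speeds; "effort": joint torques, N m; "tcp_pos": TCP position; "tool_rot": TCP orientation; "contact_force": force on the tool from outside, world axes, zero at the start; "wrist_torque": the same for the moment, N m; "opening": finger opening in m; "grasp_force": force on a finger pad.
Only numpy, scipy, OpenCV 4.12 (cv2) and the standard library are available. Lean on these libraries where they do the work, as an engineer would, in place of code of your own. Each camera call takes 0.05 s, during which the arm holds its last target. There are 200 camera calls.

## Working session

There is one attempt and no reset: what is moved stays moved. The work goes in short steps, Python scripts to look and compute and a tool call to move; the robot and the scene stay as the last step left them, time stands still between calls to the robot, and variables do not carry over. Pictures are saved under pics/ and viewed, at most 10 in all, crops included, and the job is handed in when it is done.

Besides the shell and the picture viewer there is one more tool, called after "Request:" in YAML: its name, and indented under it one key for each argument. jog_arm: Moves the arm, as the interface text tells. Its arguments: {"type":"object","properties":{"commands":{"type":"array","items":{"type":"object","properties":{"linear":{"type":"array","items":{"type":"number"}},"dr":{"type":"array","items":{"type":"number"}}}}},"claw":{"type":"number"},"newtons":{"type":"number"}},"required":["commands"]}

```bash
mkdir -p pics; ls; cat > h.py <<'E'
import numpy as np, cv2
from plant import env, optics, workorder
def grab(n):
    c=optics.get_calibration(n); im,d=optics.grab_frame(n)
    np.savez(f'{n}.npz',im=im,d=d,**{k:np.array(c[k]) for k in c}); return im,d,c
def load(n):
    z=np.load(f'{n}.npz'); return z['im'],z['d'],{k:z[k] for k in('fx','fy','cx','cy','R','t')}
def cloud(d,c):
    v,u=np.indices(d.shape); P=np.stack([(u-c['cx'])/c['fx']*d,(v-c['cy'])/c['fy']*d,d],-1)
    return (P-np.array(c['t']))@np.array(c['R'])
def save(n,im): cv2.imwrite(f'pics/{n}.png',cv2.cvtColor(im,cv2.COLOR_RGB2BGR))
E
python3 - <<'E'
from h import *
for n in('scene','top'):
    im,d,c=grab(n); save(n+'1',im); print(n,c['fx'],np.round(-np.array(c['R']).T@np.array(c['t']),3))
print(env.state())
E
```

```text
pics
scene 491.51854903426187 [1.268 0.021 0.645]
top 513.0452705540577 [ 0.352 -0.01   1.215]
{'time': 0.1, 'joint_pos': array([-1.29443260e+00,  3.53562703e-01,  1.63402326e+00,  1.51816412e-05,
        1.15518414e+00, -2.38227945e-03]), 'joint_velocities': array([-1.63589094e-03, -8.03087312e-04, -4.90939300e-05, -9.21056915e-04,
        5.30874027e-04, -9.87865345e-04]), 'effort': array([ 8.48064974e-05, -5.94906628e+01, -3.34931731e+01,  6.99494057e-02,
        1.82809221e-02, -1.86960625e-05]), 'tcp_pos': array([ 0.1718605 , -0.60043303,  0.18286451]), 'tool_rot': array([[ 9.61402922e-01,  2.75144193e-01, -3.07915648e-04],
       [ 2.75144365e-01, -9.61402250e-01,  1.13655955e-03],
       [ 1.66869622e-05, -1.17741293e-03, -9.99999307e-01]]), 'contact_force': array([ 0.07756415, -0.72624498,  0.82843431]), 'wrist_torque': array([-0.00192202, -0.04082369,  0.01328877]), 'grasp_force': 0.0, 'opening': 0.09193418011883803}
```

View pics/scene1.png

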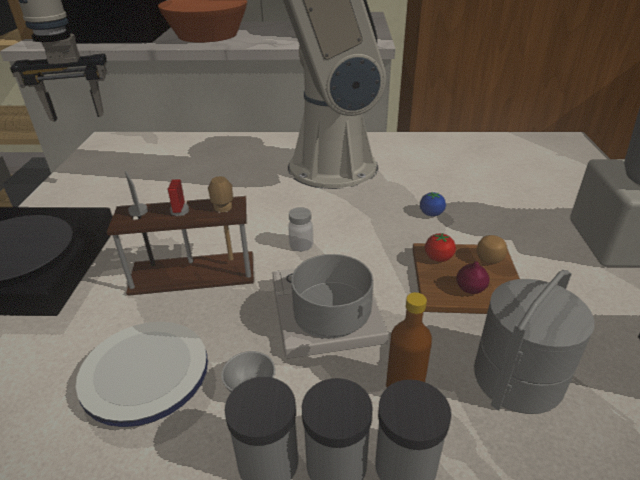

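View pics/top1.png

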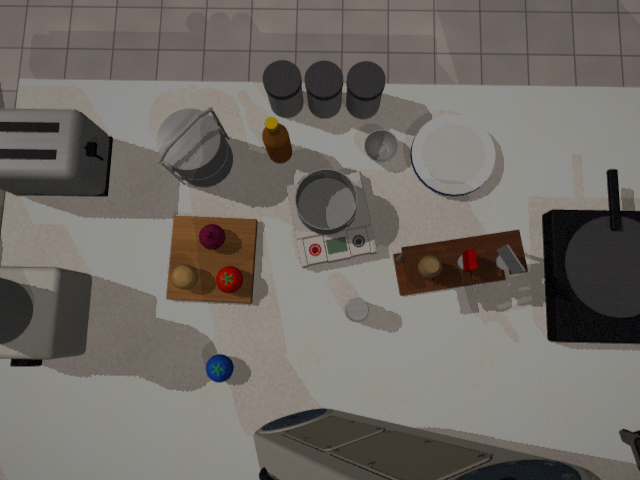

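The scene view shows the rack on the left with the brush at (177,195). In the top view:
- **Brush:** the red head is at (469,261) in the middle notch, between the churner (430,266) and the turner (511,260).
- **Buttons:** the red one is at (315,250) and the grey one at (359,241).
- **Tier:** (326,201).
- **Round candidates:** the red tomato on the board at (229,279), and a blue look-alike at (219,368). The red one fits because it is red and on the board.

Next I'll measure these and confirm them in one enlarged crop.

```bash
python3 - <<'E'
from h import *
im,d,c=load('top'); P=cloud(d,c)
hsv=cv2.cvtColor(im,cv2.COLOR_RGB2HSV)
red=((hsv[...,0]<6)|(hsv[...,0]>174))&(hsv[...,1]>170)&(hsv[...,2]>90)
def reg(n,m):
    p=P[m&(d>0)]; print(n,len(p),'mean',p.mean(0).round(4),'min',p.min(0).round(3),'max',p.max(0).round(3)); return p
def box(a,b,e,f): m=np.zeros(d.shape,bool); m[b:f,a:e]=1; return m
p=reg('brush',red&box(455,245,485,278)); 
z=p[:,2]; t=p[z>z.max()-.012]; print('top face',t.mean(0).round(4)); 
r=cv2.minAreaRect(t[:,:2].astype(np.float32)*1000); print(r)
reg('tomato',red&box(210,260,248,298))
p=reg('tare',red&box(303,238,327,262)); print(cv2.minEnclosingCircle(p[:,:2].astype(np.float32)*1000))
# rack plate
m=box(390,225,530,300)&(P[...,2]>.14)&(P[...,2]<.157)&(hsv[...,0]<20)&(hsv[...,1]>90)
p=reg('rack',m); print(cv2.minAreaRect(p[:,:2].astype(np.float32)*1000))
# tier rim
m=box(285,160,370,245)&(P[...,2]>.098)&(P[...,2]<.115)
p=reg('tier',m); print(cv2.minEnclosingCircle(p[:,:2].astype(np.float32)*1000))
# console
m=box(290,225,380,270)&(P[...,2]>.03)&(P[...,2]<.042)
p=reg('console',m); print(cv2.minAreaRect(p[:,:2].astype(np.float32)*1000))
for n,(u,v) in dict(red=(315,250),grey=(359,241),churner=(430,266),turner=(511,260)).items(): print(n,P[v,u].round(3))
a=cv2.resize(im[225:300,390:530],(800,428),interpolation=cv2.INTER_CUBIC)
b=cv2.resize(im[225:300,205:345],(800,428),interpolation=cv2.INTER_CUBIC)
save('crop1',cv2.resize(np.vstack([a,b]),(560,600)))
E
```

```text
brush 148 mean [ 0.4819 -0.2826  0.2091] min [ 0.464 -0.292  0.204] max [ 0.5   -0.273  0.215]
top face [ 0.4819 -0.2826  0.2091]
((481.89202880859375, -282.5435791015625), (36.83064651489258, 15.857407569885254), 4.971019744873047)
tomato 307 mean [0.4468 0.2319 0.0642] min [0.42  0.208 0.046] max [0.476 0.256 0.073]
tare 49 mean [0.5205 0.034  0.034 ] min [0.507 0.022 0.01 ] max [0.532 0.047 0.043]
((519.5882568359375, 34.0972900390625), 13.489544868469238)
rack 3630 mean [ 0.4918 -0.2746  0.1508] min [ 0.424 -0.41   0.14 ] max [ 0.553 -0.152  0.157]
((488.30303955078125, -281.3277893066406), (89.9408187866211, 251.52667236328125), 9.733660697937012)
tier 361 mean [0.6257 0.0097 0.1053] min [ 0.553 -0.059  0.098] max [0.692 0.078 0.112]
((626.0492553710938, 7.5870361328125), 75.07989501953125)
console 2049 mean [ 0.5315 -0.0133  0.0359] min [ 0.48  -0.108  0.03 ] max [0.58  0.082 0.042]
((545.7989501953125, -12.322883605957031), (98.27072143554688, 179.892333984375), 12.302661895751953)
red [0.519 0.034 0.03 ]
grey [ 0.542 -0.069  0.03 ]
churner [ 0.467 -0.2    0.207]
turner [ 0.483 -0.362  0.198]
```

View pics/crop1.png

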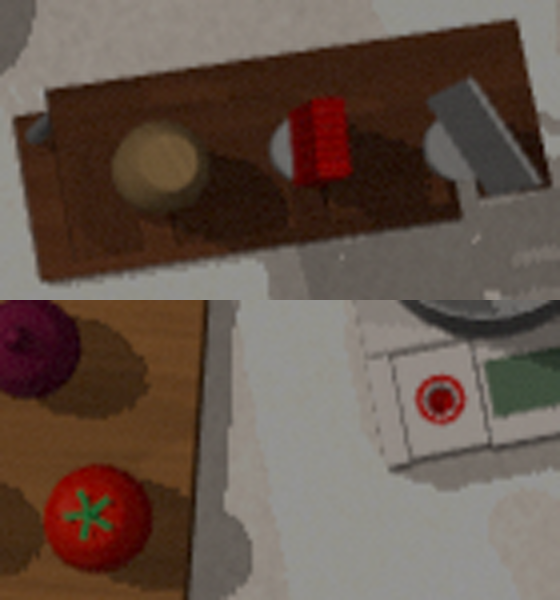

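The crop confirms it: the red brush head is in the middle notch, which opens towards the robot. The red-ringed button is at the left of the display, and the red tomato with its calyx is on the board. I'll move above the brush next.

```bash
cat >> h.py <<'E'
from scipy.spatial.transform import Rotation as Ro
def go(p,yaw,s=None):
    s=s or env.state(); R=s['tool_rot']; a=np.radians(yaw)
    T=np.array([[np.cos(a),np.sin(a),0],[np.sin(a),-np.cos(a),0],[0,0,-1.]])
    print('lin',(R.T@(np.array(p)-s['tcp_pos'])*1000).round(1),'dr',Ro.from_matrix(R.T@T).as_rotvec().round(4))
E
python3 -c "
from h import *
go([.482,-.2825,.300],5)"
```

```text
lin [ 385.6 -220.5 -116.9] dr [-1.200e-03  1.000e-04  1.915e-01]
```

Request:
jog_arm:
  commands:
    - {"linear": [0,0,-40]}
    - {"linear": [0,0,-80]}
    - {"linear": [0,0,-117]}
    - {"linear": [35,-20,-117]}
    - {"linear": [70,-40,-117]}
  claw: 0.45
  newtons: 25

```text
schema error: expected keys linear, dr
```

Request:
jog_arm:
  commands:
    - {"linear": [35,-20,0]}
    - {"linear": [70,-40,0]}
    - {"linear": [105,-60,0]}
    - {"linear": [140,-80,0]}
    - {"linear": [175,-100,0]}

```text
schema error: expected keys linear, dr
```

Request:
jog_arm:
  commands:
    - {"linear": [35,-20,0],"dr": [0,0,0.1]}
    - {"linear": [70,-40,0],"dr": [0,0,0.19]}
    - {"linear": [105,-60,0],"dr": [0,0,0.19]}
    - {"linear": [140,-80,0],"dr": [0,0,0.19]}
    - {"linear": [140,-80,0],"dr": [0,0,0.19]}

```text
time: 0.52
tcp_pos: [0.288, -0.4806, 0.1831]
tool_rot: [[0.996, 0.092, 0.001], [0.092, -0.996, 0.003], [0.001, -0.003, -1.0]]
contact_force: [-0.6, -1.1, -0.7]
opening: 0.0923
grasp_force: 0.0
```

```bash
python3 - <<'E'
from h import *
s=env.state(); print(s['tcp_pos'],s['opening']); go([.482,-.2825,.300],5,s)
im,d,c=grab('wrist'); save('w1',im)
P=cloud(d,c); hsv=cv2.cvtColor(im,cv2.COLOR_RGB2HSV)
red=((hsv[...,0]<6)|(hsv[...,0]>174))&(hsv[...,1]>170)&(hsv[...,2]>60)&(d>0)
m=red&(P[...,2]>.200); p=P[m]; print(len(p),np.percentile(p,[1,50,99],axis=0).round(4)); print(cv2.minAreaRect(p[:,:2].astype(np.float32)*1000))
E
```

```text
[ 0.28804476 -0.48057465  0.18308252] 0.09232802553002034
lin [ 211.4 -179.8 -116.2] dr [-0.0029 -0.0011  0.0045]Traceback (most recent call last):
  File "<stdin>", line 6, in <module>
    return _quantile_unchecked(
        a, q, axis, out, overwrite_input, method, keepdims, weights)
    return _ureduce(a,
                    func=_quantile_ureduce_func,
    ...<5 lines>...
                    overwrite_input=overwrite_input,
                    method=method)
    r = func(a, **kwargs)
    result = _quantile(arr,
                       quantiles=q,
    ...<2 lines>...
                       out=out,
                       weights=wgt)
    slices_having_nans = np.isnan(arr[-1, ...])
                                  ~~~^^^^^^^^^
IndexError: index -1 is out of bounds for axis 0 with size 0
```

View pics/w1.png

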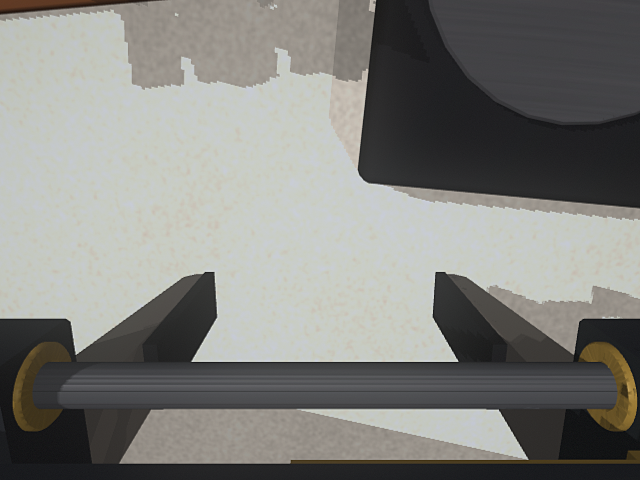

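Two of those calls were refused because every row needs `dr`. The picture shows only table and pan, with the fingers at (215,290) and (435,290). Carrying on, going up first.

Request:
jog_arm:
  commands:
    - {"linear": [0,0,-40],"dr": [0,0,0]}
    - {"linear": [0,0,-80],"dr": [0,0,0]}
    - {"linear": [0,0,-116],"dr": [0,0,0]}
    - {"linear": [30,-26,-116],"dr": [0,0,0]}
    - {"linear": [60,-52,-116],"dr": [0,0,0]}
  claw: 0.45
  newtons: 25

```text
time: 0.98
tcp_pos: [0.3396, -0.4306, 0.302]
tool_rot: [[0.996, 0.084, 0.002], [0.084, -0.996, -0.004], [0.002, 0.004, -1.0]]
contact_force: [0.5, -0.5, -1.0]
opening: 0.0606
grasp_force: 0.0
```

Request:
jog_arm:
  commands:
    - {"linear": [30,-26,0],"dr": [0,0,0]}
    - {"linear": [60,-52,0],"dr": [0,0,0]}
    - {"linear": [90,-78,0],"dr": [0,0,0]}
    - {"linear": [121,-104,0],"dr": [0,0,0]}
    - {"linear": [121,-104,0],"dr": [0,0,0]}

```text
time: 1.4
tcp_pos: [0.4546, -0.3104, 0.2993]
tool_rot: [[0.996, 0.092, 0.002], [0.092, -0.996, 0.002], [0.002, -0.002, -1.0]]
contact_force: [1.2, 0.8, -0.7]
opening: 0.0415
grasp_force: 0.0
```

```bash
python3 - <<'E'
from h import *
s=env.state(); print(s['tcp_pos'],s['opening']); go([.482,-.2825,.300],5,s)
im,d,c=grab('wrist'); save('w2',im)
P=cloud(d,c); hsv=cv2.cvtColor(im,cv2.COLOR_RGB2HSV)
red=((hsv[...,0]<6)|(hsv[...,0]>174))&(hsv[...,1]>170)&(hsv[...,2]>60)&(d>0)
m=red&(P[...,2]>.200); p=P[m]; print(len(p))
if len(p): print(np.percentile(p,[1,50,99],axis=0).round(4)); print(cv2.minAreaRect(p[:,:2].astype(np.float32)*1000))
E
```

```text
[ 0.45463564 -0.31043377  0.2993403 ] 0.04146043608255905
lin [ 29.8 -25.3  -0.6] dr [-0.0015 -0.0018  0.0049]
1375
[[ 0.4625 -0.2925  0.2027]
 [ 0.4827 -0.2843  0.2086]
 [ 0.5013 -0.2761  0.2104]]
((481.5224914550781, -284.1446838378906), (39.945064544677734, 16.700695037841797), 3.0602409839630127)
```

View pics/w2.png

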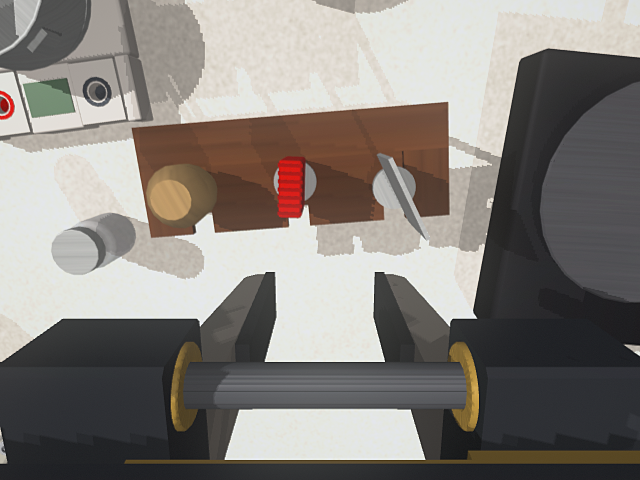

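The wrist view shows the brush head at (291,187), the turner blade at (400,195), the churner at (182,190), and both flanking gaps free. I'll align over the brush.

Request:
jog_arm:
  commands:
    - {"linear": [29,-26,0],"dr": [0,0,0.035]}
    - {"linear": [29,-26,0],"dr": [0,0,0.035]}
    - {"linear": [29,-26,0],"dr": [0,0,0.035]}

```text
time: 1.7
tcp_pos: [0.4774, -0.2861, 0.2992]
tool_rot: [[0.998, 0.055, -0.001], [0.055, -0.998, -0.0], [-0.001, 0.0, -1.0]]
contact_force: [-0.2, -0.7, -0.5]
opening: 0.0415
grasp_force: 0.0
```

```bash
python3 - <<'E'
from h import *
s=env.state(); print(s['tcp_pos'],s['opening']); go([.482,-.284,.169],3.5,s)
E
```

```text
[ 0.47741793 -0.28607455  0.29919878] 0.04147828663712445
lin [  4.8  -1.8 130.2] dr [ 0.0002  0.0008 -0.0061]
```

Request:
jog_arm:
  commands:
    - {"linear": [5,-2,30],"dr": [0,0,0]}
    - {"linear": [5,-2,65],"dr": [0,0,0]}
    - {"linear": [5,-2,100],"dr": [0,0,0]}
    - {"linear": [5,-2,130],"dr": [0,0,0]}
    - {"linear": [5,-2,130],"dr": [0,0,0]}

```text
time: 2.12
tcp_pos: [0.4776, -0.283, 0.1638]
tool_rot: [[0.999, 0.053, -0.009], [0.053, -0.999, 0.004], [-0.008, -0.005, -1.0]]
contact_force: [-1.4, 1.2, -0.2]
opening: 0.0414
grasp_force: 0.0
```

Request:
jog_arm:
  commands:
    - {"linear": [0,0,0],"dr": [0,0,0]}
    - {"linear": [0,0,0],"dr": [0,0,0]}
    - {"linear": [0,0,0],"dr": [0,0,0]}

```text
time: 2.37
tcp_pos: [0.4835, -0.2847, 0.1718]
tool_rot: [[0.999, 0.053, 0.003], [0.053, -0.999, -0.002], [0.003, 0.002, -1.0]]
contact_force: [0.1, 0.7, 0.3]
opening: 0.0417
grasp_force: 0.0
```

Request:
jog_arm:
  commands:
    - {"linear": [0,0,0],"dr": [0,0,0]}
    - {"linear": [0,0,0],"dr": [0,0,0]}
    - {"linear": [0,0,0],"dr": [0,0,0]}
    - {"linear": [0,0,0],"dr": [0,0,0]}
    - {"linear": [0,0,0],"dr": [0,0,0]}
  claw: 0.0
  newtons: 30

```text
time: 2.78
tcp_pos: [0.4828, -0.2834, 0.17]
tool_rot: [[0.999, 0.054, 0.001], [0.054, -0.999, -0.001], [0.001, 0.001, -1.0]]
contact_force: [-0.1, -0.7, 2.6]
opening: 0.0153
grasp_force: 30.0
```

Request:
jog_arm:
  commands:
    - {"linear": [0,0,0],"dr": [0,0,0]}
    - {"linear": [0,0,0],"dr": [0,0,0]}
    - {"linear": [0,0,0],"dr": [0,0,0]}

```text
time: 3.03
tcp_pos: [0.4828, -0.2835, 0.17]
tool_rot: [[0.999, 0.054, 0.001], [0.054, -0.999, -0.001], [0.001, 0.001, -1.0]]
contact_force: [-0.1, -0.5, 5.3]
opening: 0.0154
grasp_force: 30.0
```

Request:
jog_arm:
  commands:
    - {"linear": [0,0,-6],"dr": [0,0,0]}
    - {"linear": [0,0,-12],"dr": [0,0,0]}
    - {"linear": [0,0,-12],"dr": [0,0,0]}
    - {"linear": [0,0,-12],"dr": [0,0,0]}

```text
time: 3.37
tcp_pos: [0.4827, -0.2833, 0.1818]
tool_rot: [[0.999, 0.054, 0.0], [0.054, -0.999, -0.0], [0.0, 0.0, -1.0]]
contact_force: [0.2, -0.1, -1.2]
opening: 0.0154
grasp_force: 30.0
```

Request:
jog_arm:
  commands:
    - {"linear": [-14,1.6,0],"dr": [0,0,0]}
    - {"linear": [-28,3.2,0],"dr": [0,0,0]}
    - {"linear": [-42,4.8,0],"dr": [0,0,0]}
    - {"linear": [-56,6.4,0],"dr": [0,0,0]}
    - {"linear": [-70,8,0],"dr": [0,0,0]}

```text
time: 3.78
tcp_pos: [0.411, -0.2951, 0.1814]
tool_rot: [[0.999, 0.053, -0.0], [0.053, -0.999, 0.0], [-0.0, -0.0, -1.0]]
contact_force: [-0.2, -0.2, -0.5]
opening: 0.0154
grasp_force: 30.0
```

Request:
jog_arm:
  commands:
    - {"linear": [0,0,-20],"dr": [0,0,0]}
    - {"linear": [0,0,-40],"dr": [0,0,0]}
    - {"linear": [0,0,-40],"dr": [0,0,0]}
    - {"linear": [0,0,-40],"dr": [0,0,0]}
    - {"linear": [0,0,-40],"dr": [0,0,0]}

```text
time: 4.2
tcp_pos: [0.4122, -0.2949, 0.2208]
tool_rot: [[0.999, 0.053, -0.0], [0.053, -0.999, 0.0], [-0.0, -0.0, -1.0]]
contact_force: [-0.5, 0.4, -1.2]
opening: 0.0154
grasp_force: 30.0
```

```bash
python3 - <<'E'
from h import *
s=env.state(); print(s['tcp_pos'],s['contact_force'],s['opening'])
go([.5195,.034,s['tcp_pos'][2]],12,s)
np.save('brushtcp.npy',s['tcp_pos'])
a,d,c=grab('scene')
im=cv2.resize(a[130:310,80:320],(800,600),interpolation=cv2.INTER_CUBIC); save('s2',im)
def px(c,X): q=np.array(c['R'])@X+np.array(c['t']); return (c['fx']*q[0]/q[2]+c['cx'],c['fy']*q[1]/q[2]+c['cy'])
for z in(0,-.02,-.145): print(z,px(c,s['tcp_pos']+[0,0,z]))
E
```

```text
[ 0.41216847 -0.29491559  0.22081985] [-0.46692807  0.40789363 -1.2200494 ] 0.015423299578750424
lin [ 124.8 -322.7    0. ] dr [-0.0003  0.0004 -0.156 ]
0 (np.float64(176.67670131865515), np.float64(160.32532577637187))
-0.02 (np.float64(178.58961759207344), np.float64(169.59886885125783))
-0.145 (np.float64(189.56046609563037), np.float64(222.78396512522204))
```

View pics/s2.png

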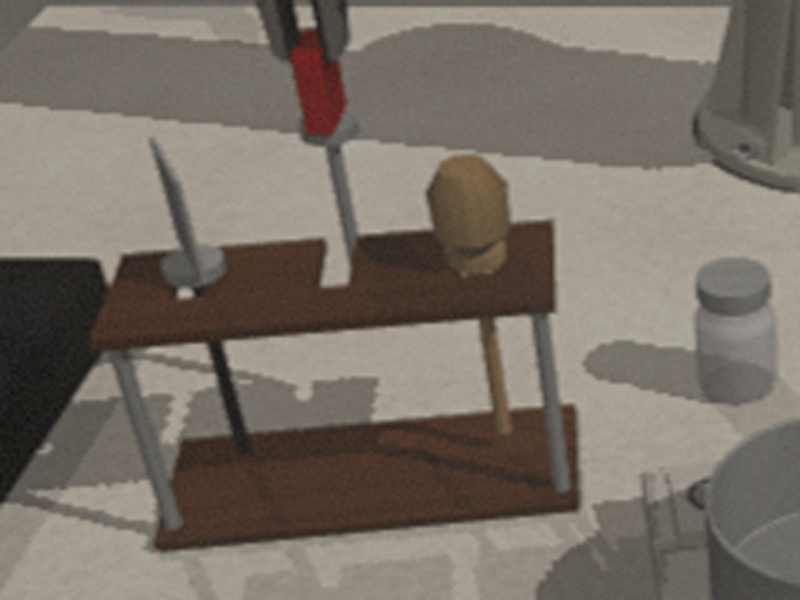

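The brush is upright in the hand: collar at crop (330,128), with the handle running straight down to (350,250), which matches my projection. I'll move towards the scale and pin down the red ring with the wrist camera.

Request:
jog_arm:
  commands:
    - {"linear": [4,-33,0],"dr": [0,0,0]}
    - {"linear": [8,-66,0],"dr": [0,0,0]}
    - {"linear": [12,-99,0],"dr": [0,0,0]}
    - {"linear": [16,-132,0],"dr": [0,0,0]}
    - {"linear": [20,-165,0],"dr": [0,0,0]}

```text
time: 4.67
tcp_pos: [0.4231, -0.1276, 0.2203]
tool_rot: [[0.999, 0.054, -0.002], [0.054, -0.999, 0.001], [-0.002, -0.001, -1.0]]
contact_force: [0.7, -0.2, -0.5]
opening: 0.016
grasp_force: 30.0
```

Request:
jog_arm:
  commands:
    - {"linear": [4,-33,0],"dr": [0,0,0]}
    - {"linear": [8,-66,0],"dr": [0,0,0]}
    - {"linear": [12,-99,0],"dr": [0,0,0]}
    - {"linear": [16,-132,0],"dr": [0,0,0]}
    - {"linear": [20,-162,0],"dr": [0,0,0]}

```text
time: 5.08
tcp_pos: [0.4344, 0.0355, 0.2205]
tool_rot: [[0.999, 0.054, -0.002], [0.054, -0.999, 0.0], [-0.002, -0.0, -1.0]]
contact_force: [0.3, -0.8, -0.8]
opening: 0.0156
grasp_force: 30.0
```

Request:
jog_arm:
  commands:
    - {"linear": [0,0,0],"dr": [0,0,0]}
    - {"linear": [0,0,0],"dr": [0,0,0]}
    - {"linear": [0,0,0],"dr": [0,0,0]}
    - {"linear": [0,0,0],"dr": [0,0,0]}

```text
time: 5.42
tcp_pos: [0.435, 0.0327, 0.221]
tool_rot: [[0.999, 0.053, -0.001], [0.053, -0.999, -0.0], [-0.001, 0.0, -1.0]]
contact_force: [0.2, -0.6, -0.6]
opening: 0.0154
grasp_force: 30.0
```

```bash
python3 - <<'E'
from h import *
s=env.state(); print(s['tcp_pos'],s['contact_force'])
im,d,c=grab('wrist'); save('w3',im)
P=cloud(d,c); hsv=cv2.cvtColor(im,cv2.COLOR_RGB2HSV)
red=((hsv[...,0]<6)|(hsv[...,0]>174))&(hsv[...,1]>150)&(hsv[...,2]>60)&(d>0)&(P[...,2]<.06)&(P[...,0]<.6)&(abs(P[...,1]-.03)<.04)
m=red&(P[...,2]>.0335); p=P[m]; print(len(p),p.mean(0)); print(cv2.minEnclosingCircle(p[:,:2].astype(np.float32)*1000),cv2.fitEllipse(p[:,:2].astype(np.float32)*1000))
e=(p[:,:2]); x0,x1=np.percentile(e,[1,99],axis=0); print((x0+x1)/2,x1-x0)
q=P[red&(P[...,2]<.031)]; print(len(q), q.mean(0) if len(q) else '')
E
```

```text
[0.43502455 0.03274362 0.22098014] [ 0.19920288 -0.63178426 -0.6360556 ]
385 [0.51876488 0.03352863 0.03717367]
((518.55126953125, 33.46697998046875), 14.404635429382324) ((518.5806274414062, 33.50856018066406), (25.689960479736328, 25.710468292236328), 76.96031188964844)
[0.51869068 0.0336162 ] [0.02743103 0.0275454 ]
205 [0.51861913 0.03337915 0.02636054]
```

View pics/w3.png

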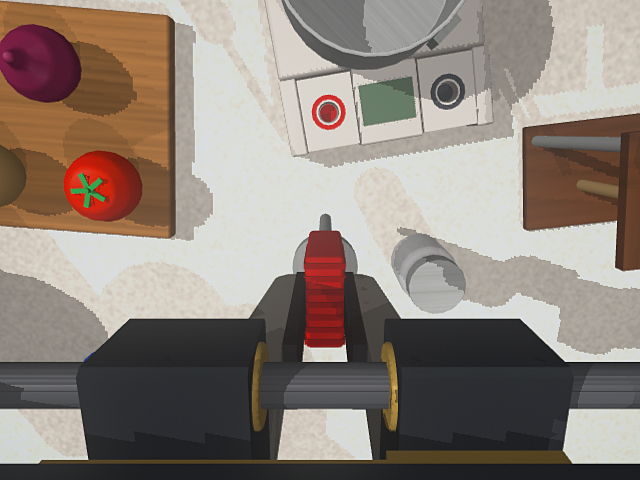

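The wrist view shows the red ring at (328,113), the grey button at (448,91) and the handle end poking out at (326,218). The tomato is at (103,187). I'll measure the handle's offset and the tomato from this same frame.

```bash
python3 - <<'E'
from h import *
im,d,c=load('wrist'); P=cloud(d,c); tcp=np.array([.4350,.0327,.221])
q=P[205:236,314:340].reshape(-1,3); q=q[(q[:,2]>.06)&(q[:,2]<.16)]
print(len(q)); 
for z in np.arange(.07,.15,.012):
    k=q[(q[:,2]>=z)&(q[:,2]<z+.012)]
    if len(k)>2: print(z.round(3),len(k),((k.min(0)+k.max(0))/2-tcp).round(4),np.ptp(k,axis=0).round(4),(k.mean(0)-tcp).round(4))
hsv=cv2.cvtColor(im,cv2.COLOR_RGB2HSV)
m=((hsv[...,0]<8)|(hsv[...,0]>172))&(hsv[...,1]>150)&(P[...,1]>.18)&(P[...,2]>.02)
m[:, 160:]=0
p=P[m]; print(len(p),p.min(0),p.max(0),(p.min(0)+p.max(0))/2, cv2.minEnclosingCircle(p[:,:2].astype(np.float32)*1000))
E
```

```text
185
0.07 4 [ 0.0022 -0.0015 -0.1396] [0.0008 0.0049 0.0009] [ 0.0023 -0.0015 -0.1397]
0.082 29 [ 0.0016 -0.0008 -0.133 ] [0.0032 0.008  0.0108] [ 0.002  -0.0006 -0.1325]
0.094 36 [ 0.0017 -0.0008 -0.121 ] [0.0028 0.0077 0.0119] [ 0.0021 -0.0008 -0.1206]
0.106 34 [ 0.0012 -0.0008 -0.1089] [0.0038 0.0088 0.0105] [ 0.002  -0.0008 -0.1084]
0.118 45 [ 0.0012 -0.0007 -0.097 ] [0.0038 0.0086 0.0114] [ 0.002  -0.0006 -0.0971]
0.13 35 [ 0.0021 -0.0007 -0.0849] [0.0022 0.0069 0.0115] [ 0.0025 -0.0006 -0.0858]
3858 [0.4150722  0.19616013 0.02030987] [0.57302435 0.29208305 0.06995569] [0.49404827 0.24412159 0.04513278] ((495.17706298828125, 243.3702392578125), 83.02825927734375)
```

```bash
python3 - <<'E'
from h import *
go([.520,.0342,.190],3.1)
E
```

```text
lin [84.9  2.9 31.1] dr [ 0.0003  0.0007 -0.0016]
```

Request:
jog_arm:
  commands:
    - {"linear": [28,1,0],"dr": [0,0,0]}
    - {"linear": [57,2,0],"dr": [0,0,0]}
    - {"linear": [85,3,10],"dr": [0,0,0]}
    - {"linear": [85,3,20],"dr": [0,0,0]}
    - {"linear": [85,3,31],"dr": [0,0,0]}

```text
time: 5.88
tcp_pos: [0.5211, 0.0341, 0.1896]
tool_rot: [[0.999, 0.052, -0.0], [0.052, -0.999, -0.0], [-0.0, 0.0, -1.0]]
contact_force: [-0.3, 0.6, -1.0]
opening: 0.0153
grasp_force: 30.0
```

Request:
jog_arm:
  commands:
    - {"linear": [0,0,0],"dr": [0,0,0]}
    - {"linear": [0,0,0],"dr": [0,0,0]}
    - {"linear": [0,0,0],"dr": [0,0,0]}
    - {"linear": [0,0,0],"dr": [0,0,0]}

```text
time: 6.22
tcp_pos: [0.5202, 0.0351, 0.1912]
tool_rot: [[0.999, 0.054, 0.001], [0.054, -0.999, 0.0], [0.001, -0.0, -1.0]]
contact_force: [0.5, -1.1, -0.0]
opening: 0.0151
grasp_force: 30.0
```

```bash
python3 - <<'E'
from h import *
s=env.state(); print(s['tcp_pos'],s['contact_force']);go([.520,.0342,.174],3.1,s)
E
```

```text
[0.52018686 0.03512365 0.19118873] [ 0.45895187 -1.06510566 -0.0195014 ]
lin [-0.3  0.9 17.2] dr [-0.     -0.0009 -0.0004]
```

Request:
jog_arm:
  commands:
    - {"linear": [0,0.5,5],"dr": [0,0,0]}
    - {"linear": [0,0.5,10],"dr": [0,0,0]}
    - {"linear": [0,0.5,15],"dr": [0,0,0]}
    - {"linear": [0,0.5,17],"dr": [0,0,0]}
    - {"linear": [0,0.5,17],"dr": [0,0,0]}

```text
time: 6.63
tcp_pos: [0.5199, 0.0348, 0.1727]
tool_rot: [[0.999, 0.054, -0.001], [0.054, -0.999, -0.0], [-0.001, -0.0, -1.0]]
contact_force: [0.1, -0.7, -1.4]
opening: 0.0156
grasp_force: 30.0
```

Request:
jog_arm:
  commands:
    - {"linear": [0,0,2],"dr": [0,0,0]}
    - {"linear": [0,0,4],"dr": [0,0,0]}
    - {"linear": [0,0,6],"dr": [0,0,0]}
    - {"linear": [0,0,8],"dr": [0,0,0]}
    - {"linear": [0,0,8],"dr": [0,0,0]}

```text
time: 7.05
tcp_pos: [0.5208, 0.0348, 0.1656]
tool_rot: [[0.999, 0.054, 0.001], [0.054, -0.999, 0.0], [0.001, -0.0, -1.0]]
contact_force: [-0.3, -0.1, 4.1]
opening: 0.0152
grasp_force: 30.0
```

Request:
jog_arm:
  commands:
    - {"linear": [0,0,1],"dr": [0,0,0]}
    - {"linear": [0,0,2],"dr": [0,0,0]}
    - {"linear": [0,0,3],"dr": [0,0,0]}
    - {"linear": [0,0,3],"dr": [0,0,0]}

```text
time: 7.38
tcp_pos: [0.5228, 0.0349, 0.1648]
tool_rot: [[0.999, 0.054, 0.005], [0.054, -0.999, 0.0], [0.005, -0.0, -1.0]]
contact_force: [-0.3, 0.1, 16.9]
opening: 0.0156
grasp_force: 30.0
```

It bottomed out at about 17 N, so the button is fully down. I'll retract and go back to the waypoint in front of the notch.

Request:
jog_arm:
  commands:
    - {"linear": [0,0,-10],"dr": [0,0,0]}
    - {"linear": [0,0,-30],"dr": [0,0,0]}
    - {"linear": [0,0,-57],"dr": [0,0,0]}
    - {"linear": [-28,0,-57],"dr": [0,0,0]}
    - {"linear": [-56,0,-57],"dr": [0,0,0]}

```text
time: 7.8
tcp_pos: [0.4654, 0.0318, 0.2206]
tool_rot: [[0.999, 0.054, 0.002], [0.054, -0.999, 0.0], [0.002, 0.0, -1.0]]
contact_force: [-0.4, 0.1, -0.7]
opening: 0.0158
grasp_force: 30.0
```

Request:
jog_arm:
  commands:
    - {"linear": [-14,33,0],"dr": [0,0,0]}
    - {"linear": [-28,66,0],"dr": [0,0,0]}
    - {"linear": [-42,99,0],"dr": [0,0,0]}
    - {"linear": [-56,132,0],"dr": [0,0,0]}
    - {"linear": [-69,165,0],"dr": [0,0,0]}

```text
time: 8.22
tcp_pos: [0.4032, -0.1379, 0.2195]
tool_rot: [[0.999, 0.054, -0.0], [0.054, -0.999, 0.0], [-0.0, -0.0, -1.0]]
contact_force: [1.2, 0.5, -0.5]
opening: 0.0156
grasp_force: 30.0
```

Request:
jog_arm:
  commands:
    - {"linear": [0,33,0],"dr": [0,0,0]}
    - {"linear": [0,66,0],"dr": [0,0,0]}
    - {"linear": [0,99,0],"dr": [0,0,0]}
    - {"linear": [0,132,0],"dr": [0,0,0]}
    - {"linear": [0,155,0],"dr": [0,0,0]}

```text
time: 8.63
tcp_pos: [0.4124, -0.2941, 0.2194]
tool_rot: [[0.999, 0.053, -0.0], [0.053, -0.999, -0.0], [-0.0, 0.0, -1.0]]
contact_force: [-0.5, -0.4, -0.4]
opening: 0.0155
grasp_force: 30.0
```

Request:
jog_arm:
  commands:
    - {"linear": [0,0,0],"dr": [0,0,0]}
    - {"linear": [0,0,0],"dr": [0,0,0]}
    - {"linear": [0,0,0],"dr": [0,0,0]}
    - {"linear": [0,0,0],"dr": [0,0,0]}

```text
time: 8.97
tcp_pos: [0.4126, -0.2904, 0.2193]
tool_rot: [[0.999, 0.054, -0.0], [0.054, -0.999, 0.001], [-0.0, -0.001, -1.0]]
contact_force: [-0.9, -0.7, -0.5]
opening: 0.0152
grasp_force: 30.0
```

```bash
python3 - <<'E'
from h import *
s=env.state(); print(s['tcp_pos'],s['contact_force']);go([.4122,-.2949,.184],3.1,s)
im,d,c=grab('wrist'); P=cloud(d,c); tcp=s['tcp_pos']
q=P[200:236,305:345].reshape(-1,3); q=q[(q[:,2]>.06)&(q[:,2]<.16)]
for z in np.arange(.07,.15,.024):
    k=q[(q[:,2]>=z)&(q[:,2]<z+.024)]
    if len(k)>2: print(z.round(3),len(k),(k.mean(0)-tcp).round(4),(k.min(0)-tcp).round(4))
E
```

```text
[ 0.41258228 -0.29039721  0.21933551] [-0.91694326 -0.650732   -0.47774816]
lin [-0.6  4.5 35.3] dr [-0.0006  0.0004  0.0004]
0.07 36 [ 0.0022 -0.0006 -0.1324] [ 1.000e-04 -4.700e-03 -1.384e-01]
0.094 71 [ 0.0021 -0.0006 -0.1128] [-0.0011 -0.0052 -0.1249]
0.118 77 [ 0.0023 -0.0005 -0.091 ] [-0.0003 -0.005  -0.1012]
```

The brush hasn't shifted in the hand. I'll line up, slide in and settle.

Request:
jog_arm:
  commands:
    - {"linear": [0,4.5,12],"dr": [0,0,0]}
    - {"linear": [0,4.5,24],"dr": [0,0,0]}
    - {"linear": [0,4.5,36],"dr": [0,0,0]}
    - {"linear": [0,4.5,36],"dr": [0,0,0]}
    - {"linear": [0,4.5,36],"dr": [0,0,0]}

```text
time: 9.43
tcp_pos: [0.4129, -0.295, 0.1834]
tool_rot: [[0.998, 0.055, -0.001], [0.055, -0.998, 0.001], [-0.001, -0.001, -1.0]]
contact_force: [0.5, -0.5, -0.9]
opening: 0.0156
grasp_force: 30.0
```

Request:
jog_arm:
  commands:
    - {"linear": [14,-1.6,0],"dr": [0,0,0]}
    - {"linear": [28,-3.2,0],"dr": [0,0,0]}
    - {"linear": [42,-4.8,0],"dr": [0,0,0]}
    - {"linear": [56,-6.4,0],"dr": [0,0,0]}
    - {"linear": [70,-8,0],"dr": [0,0,0]}

```text
time: 9.85
tcp_pos: [0.4847, -0.2839, 0.1838]
tool_rot: [[0.999, 0.054, 0.001], [0.054, -0.999, -0.0], [0.001, 0.0, -1.0]]
contact_force: [0.7, -0.7, -0.5]
opening: 0.0153
grasp_force: 30.0
```

Request:
jog_arm:
  commands:
    - {"linear": [0,0,0],"dr": [0,0,0]}
    - {"linear": [0,0,0],"dr": [0,0,0]}
    - {"linear": [0,0,0],"dr": [0,0,0]}

```text
time: 10.1
tcp_pos: [0.4823, -0.284, 0.1832]
tool_rot: [[0.999, 0.054, -0.001], [0.054, -0.999, 0.0], [-0.001, -0.0, -1.0]]
contact_force: [0.3, -0.2, -1.9]
opening: 0.0152
grasp_force: 30.0
```

Matches the original pose to about 1 mm. Lowering 13 mm.

Request:
jog_arm:
  commands:
    - {"linear": [0.5,-0.5,4],"dr": [0,0,0]}
    - {"linear": [0.5,-0.5,8],"dr": [0,0,0]}
    - {"linear": [0.5,-0.5,12],"dr": [0,0,0]}
    - {"linear": [0.5,-0.5,13],"dr": [0,0,0]}
    - {"linear": [0.5,-0.5,13],"dr": [0,0,0]}

```text
time: 10.52
tcp_pos: [0.4827, -0.2838, 0.1702]
tool_rot: [[0.999, 0.053, -0.0], [0.053, -0.999, 0.0], [-0.0, -0.0, -1.0]]
contact_force: [-0.0, 0.9, 0.4]
opening: 0.0155
grasp_force: 30.0
```

Request:
jog_arm:
  commands:
    - {"linear": [0,0,0],"dr": [0,0,0]}
    - {"linear": [0,0,0],"dr": [0,0,0]}

```text
time: 10.68
tcp_pos: [0.4829, -0.2838, 0.1705]
tool_rot: [[0.999, 0.054, -0.0], [0.054, -0.999, 0.0], [-0.0, -0.0, -1.0]]
contact_force: [0.5, -0.4, -1.0]
opening: 0.0156
grasp_force: 30.0
```

Request:
jog_arm:
  commands:
    - {"linear": [0,0,0.5],"dr": [0,0,0]}
    - {"linear": [0,0,0.5],"dr": [0,0,0]}
    - {"linear": [0,0,0.5],"dr": [0,0,0]}
    - {"linear": [0,0,0.5],"dr": [0,0,0]}
    - {"linear": [0,0,0.5],"dr": [0,0,0]}
  claw: 0.45

```text
time: 11.1
tcp_pos: [0.4831, -0.2837, 0.17]
tool_rot: [[0.999, 0.054, 0.0], [0.054, -0.999, -0.0], [0.0, 0.0, -1.0]]
contact_force: [0.7, 1.0, 0.4]
opening: 0.0419
grasp_force: 0.0
```

Request:
jog_arm:
  commands:
    - {"linear": [0,0,-15],"dr": [0,0,0]}
    - {"linear": [0,0,-40],"dr": [0,0,0]}
    - {"linear": [0,0,-75],"dr": [0,0,0]}
    - {"linear": [0,0,-110],"dr": [0,0,0]}
    - {"linear": [0,0,-130],"dr": [0,0,0]}

```text
time: 11.52
tcp_pos: [0.484, -0.2843, 0.3039]
tool_rot: [[0.999, 0.054, 0.003], [0.054, -0.999, -0.002], [0.003, 0.002, -1.0]]
contact_force: [0.6, -0.3, 0.5]
opening: 0.0413
grasp_force: 0.0
```

Request:
jog_arm:
  commands:
    - {"linear": [-20,-20,0],"dr": [0,0,0]}
    - {"linear": [-40,-50,0],"dr": [0,0,0]}
    - {"linear": [-60,-80,0],"dr": [0,0,0]}
    - {"linear": [-80,-110,0],"dr": [0,0,0]}
    - {"linear": [-80,-145,0],"dr": [0,0,0]}

```text
time: 11.93
tcp_pos: [0.3922, -0.1426, 0.2999]
tool_rot: [[0.999, 0.052, -0.001], [0.052, -0.999, -0.0], [-0.001, 0.0, -1.0]]
contact_force: [1.5, 0.2, 0.2]
opening: 0.0412
grasp_force: 0.0
```

```bash
python3 - <<'E'
from h import *
s=env.state(); print(s['tcp_pos'],s['opening'],s['time']);go([.37,.225,.25],3.1,s)
a,d,c=grab('scene'); t,d,c=grab('top'); 
save('b2',np.hstack([cv2.resize(a[150:310,80:280],(400,320)),cv2.resize(t[215:315,380:540],(400,320),interpolation=cv2.INTER_CUBIC)]))
hsv=cv2.cvtColor(t,cv2.COLOR_RGB2HSV);P=cloud(d,c)
m=((hsv[...,0]<6)|(hsv[...,0]>174))&(hsv[...,1]>170)&(hsv[...,2]>90); m[:245]=0;m[278:]=0;m[:,:455]=0;m[:,485:]=0
p=P[m]; print(p.mean(0).round(4)); print(cv2.minAreaRect(p[:,:2].astype(np.float32)*1000))
E
```

```text
[ 0.39224832 -0.14261684  0.29991   ] 0.041189708432066645 11.9333
lin [  -3.  -368.3   49.8] dr [ 0.0004  0.001  -0.0019]
[nan nan nan]
((0.0, 0.0), (0.0, 0.0), 0.0)<stdin>:7: RuntimeWarning: Mean of empty slice.
  ret = um.true_divide(
```

View pics/b2.png

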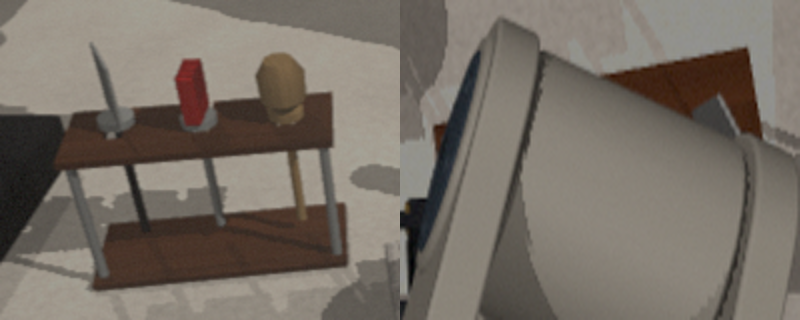

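The brush is hanging back in the middle notch with its collar on the plate, at (193,95) in the left half; the arm hides it in the right half. Now on to the tomato.

Request:
jog_arm:
  commands:
    - {"linear": [0,-37,0],"dr": [0,0,0]}
    - {"linear": [0,-74,0],"dr": [0,0,0]}
    - {"linear": [0,-111,0],"dr": [0,0,0]}
    - {"linear": [0,-148,0],"dr": [0,0,0]}
    - {"linear": [0,-185,0],"dr": [0,0,0]}
  claw: 0.88
  newtons: 10

```text
time: 12.45
tcp_pos: [0.3855, 0.0427, 0.3003]
tool_rot: [[0.999, 0.053, 0.001], [0.053, -0.999, -0.0], [0.001, 0.0, -1.0]]
contact_force: [0.6, -0.0, 1.1]
opening: 0.0727
grasp_force: 0.0
```

Request:
jog_arm:
  commands:
    - {"linear": [0,-37,10],"dr": [0,0,0]}
    - {"linear": [0,-74,20],"dr": [0,0,0]}
    - {"linear": [0,-111,30],"dr": [0,0,0]}
    - {"linear": [0,-148,40],"dr": [0,0,0]}
    - {"linear": [0,-183,50],"dr": [0,0,0]}

```text
time: 12.87
tcp_pos: [0.3757, 0.2262, 0.2498]
tool_rot: [[0.999, 0.054, 0.001], [0.054, -0.999, 0.0], [0.001, -0.0, -1.0]]
contact_force: [0.0, 1.0, 1.3]
opening: 0.081
grasp_force: 0.0
```

Request:
jog_arm:
  commands:
    - {"linear": [0,0,0],"dr": [0,0,0]}
    - {"linear": [0,0,0],"dr": [0,0,0]}
    - {"linear": [0,0,0],"dr": [0,0,0]}
    - {"linear": [0,0,0],"dr": [0,0,0]}

```text
time: 13.2
tcp_pos: [0.3761, 0.2233, 0.2503]
tool_rot: [[0.999, 0.053, 0.001], [0.053, -0.999, -0.0], [0.0, 0.0, -1.0]]
contact_force: [-0.0, -0.1, -0.2]
opening: 0.0809
grasp_force: 0.0
```

```bash
python3 - <<'E'
from h import *
s=env.state(); print(s['tcp_pos'],s['opening'])
im,d,c=grab('wrist'); save('w4',im); P=cloud(d,c)
hsv=cv2.cvtColor(im,cv2.COLOR_RGB2HSV)
ab=(P[...,2]>.030)&(P[...,2]<.1)&(d>0)&(P[...,0]>.40)&(P[...,0]<.62)&(P[...,1]>.17)&(P[...,1]<.42)
n,l,st,ce=cv2.connectedComponentsWithStats(ab.astype(np.uint8))
for i in range(1,n):
    if st[i,4]>400:
        p=P[l==i]; print(st[i],np.median(im[l==i],axis=0),cv2.minEnclosingCircle(p[:,:2].astype(np.float32)*1000),p[:,2].max())
        t=p[p[:,2]>.034]
        f=lambda q:((t[:,:2]-q[:2])**2).sum(1)/.0315**2+(t[:,2]-q[2])**2/.026**2-1
        from scipy.optimize import least_squares
        print(least_squares(f,[*t[:,:2].mean(0),.044],loss='soft_l1',f_scale=.1).x.round(4))
E
```

```text
[0.37606273 0.22329708 0.25031296] 0.08088147862593152
[ 242    0   70   49 2758] [83. 28. 47.] ((542.7640380859375, 272.6943054199219), 29.773469924926758) 0.08280753167805101
[0.5466 0.2735 0.0455]
[ 176   85   68   67 3577] [145. 112.  70.] ((449.17926025390625, 331.1742858886719), 29.4810848236084) 0.07043722579111156
[0.4493 0.3321 0.0443]
[ 290   95   68   70 3736] [161.  36.  21.] ((444.6511535644531, 227.59689331054688), 31.348115921020508) 0.07515793707689103
[0.4448 0.2276 0.0443]
```

View pics/w4.png

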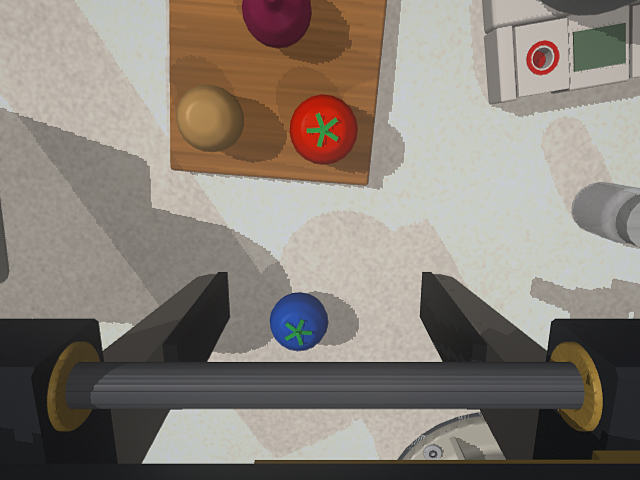

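The wrist view shows the red tomato at (323,129), the potato at (210,118), the onion at (277,15) and the blue look-alike at (299,322). The fingers will clear the potato by about 15 mm.

Request:
jog_arm:
  commands:
    - {"linear": [35,-0.5,20],"dr": [0,0,0]}
    - {"linear": [69,-0.5,50],"dr": [0,0,0]}
    - {"linear": [69,-0.5,85],"dr": [0,0,0]}
    - {"linear": [69,-0.5,115],"dr": [0,0,0]}
    - {"linear": [69,-0.5,140],"dr": [0,0,0]}

```text
time: 13.67
tcp_pos: [0.4448, 0.2267, 0.1082]
tool_rot: [[0.999, 0.051, -0.001], [0.051, -0.999, -0.0], [-0.001, 0.0, -1.0]]
contact_force: [-0.7, 0.6, -0.8]
opening: 0.0806
grasp_force: 0.0
```

Request:
jog_arm:
  commands:
    - {"linear": [0,0,10],"dr": [0,0,0]}
    - {"linear": [0,0,10],"dr": [0,0,0]}
    - {"linear": [0,0,10],"dr": [0,0,0]}
    - {"linear": [0,0,10],"dr": [0,0,0]}

```text
time: 14.0
tcp_pos: [0.4458, 0.2287, 0.1018]
tool_rot: [[0.999, 0.053, 0.002], [0.053, -0.999, 0.001], [0.003, -0.001, -1.0]]
contact_force: [0.1, -0.7, 0.7]
opening: 0.0812
grasp_force: 0.0
```

```bash
python3 - <<'E'
from h import *
s=env.state(); print(s['tcp_pos']);go([.4447,.2276,.027],3.1,s)
E
```

```text
[0.44577398 0.22872129 0.10178541]
lin [-1.3  1.1 74.8] dr [-0.0011 -0.0026 -0.0008]
```

Request:
jog_arm:
  commands:
    - {"linear": [-1,0.5,16],"dr": [0,0,0]}
    - {"linear": [-1,0.5,32],"dr": [0,0,0]}
    - {"linear": [-1,0.5,48],"dr": [0,0,0]}
    - {"linear": [-1,0.5,62],"dr": [0,0,0]}
    - {"linear": [-1,0.5,70],"dr": [0,0,0]}

```text
time: 14.42
tcp_pos: [0.4442, 0.2282, 0.0305]
tool_rot: [[0.999, 0.054, 0.002], [0.054, -0.999, 0.001], [0.002, -0.001, -1.0]]
contact_force: [-0.9, -0.2, 0.4]
opening: 0.0811
grasp_force: 0.0
```

Request:
jog_arm:
  commands:
    - {"linear": [0,0,3],"dr": [0,0,0]}
    - {"linear": [0,0,4],"dr": [0,0,0]}
    - {"linear": [0,0,4],"dr": [0,0,0]}
    - {"linear": [0,0,4],"dr": [0,0,0]}

```text
time: 14.75
tcp_pos: [0.4442, 0.2283, 0.0269]
tool_rot: [[0.999, 0.054, 0.001], [0.054, -0.999, 0.001], [0.001, -0.001, -1.0]]
contact_force: [0.2, 0.4, 0.2]
opening: 0.0804
grasp_force: 0.0
```

Request:
jog_arm:
  commands:
    - {"linear": [0,0,0],"dr": [0,0,0]}
    - {"linear": [0,0,0],"dr": [0,0,0]}
    - {"linear": [0,0,0],"dr": [0,0,0]}
    - {"linear": [0,0,0],"dr": [0,0,0]}
    - {"linear": [0,0,0],"dr": [0,0,0]}
  claw: 0.0
  newtons: 10

```text
time: 15.17
tcp_pos: [0.4436, 0.228, 0.0262]
tool_rot: [[0.999, 0.054, 0.0], [0.054, -0.999, 0.0], [0.0, -0.0, -1.0]]
contact_force: [0.2, 1.3, 1.9]
opening: 0.0522
grasp_force: 8.0
```

Request:
jog_arm:
  commands:
    - {"linear": [0,0,0],"dr": [0,0,0]}
    - {"linear": [0,0,0],"dr": [0,0,0]}

```text
time: 15.33
tcp_pos: [0.4436, 0.228, 0.0261]
tool_rot: [[0.999, 0.054, 0.0], [0.054, -0.999, 0.0], [0.0, -0.0, -1.0]]
contact_force: [-0.5, 0.3, 2.9]
opening: 0.0523
grasp_force: 8.3
```

Opening is 52 mm where I expected 63. I'll lift a little and look.

Request:
jog_arm:
  commands:
    - {"linear": [0,0,-5],"dr": [0,0,0]}
    - {"linear": [0,0,-10],"dr": [0,0,0]}
    - {"linear": [0,0,-20],"dr": [0,0,0]}
    - {"linear": [0,0,-20],"dr": [0,0,0]}
    - {"linear": [0,0,-20],"dr": [0,0,0]}
  newtons: 12

```text
time: 15.75
tcp_pos: [0.444, 0.2281, 0.0468]
tool_rot: [[0.999, 0.054, 0.001], [0.054, -0.999, 0.001], [0.001, -0.001, -1.0]]
contact_force: [-0.3, -0.5, 0.5]
opening: 0.0069
grasp_force: 0.0
```

```bash
python3 - <<'E'
from h import *
s=env.state(); print(s['tcp_pos'],s['opening'],s['grasp_force'],s['contact_force'])
im,d,c=grab('wrist'); a,ds,cs=grab('scene')
save('w5',np.hstack([im[160:480,160:480],cv2.resize(a[180:300,380:540],(427,320),interpolation=cv2.INTER_CUBIC)]))
P=cloud(d,c);hsv=cv2.cvtColor(im,cv2.COLOR_RGB2HSV)
m=((hsv[...,0]<8)|(hsv[...,0]>172))&(hsv[...,1]>150)&(d>0)
p=P[m]; print(len(p),p.min(0)-s['tcp_pos'],p.max(0)-s['tcp_pos'])
E
```

```text
[0.44398933 0.22811134 0.04682073] 0.006930213108041376 0.0 [-0.30786056 -0.49315306  0.5241562 ]
7772 [-0.02593222 -0.03176666 -0.02931631] [0.10726683 0.07342489 0.06025903]
```

View pics/w5.png

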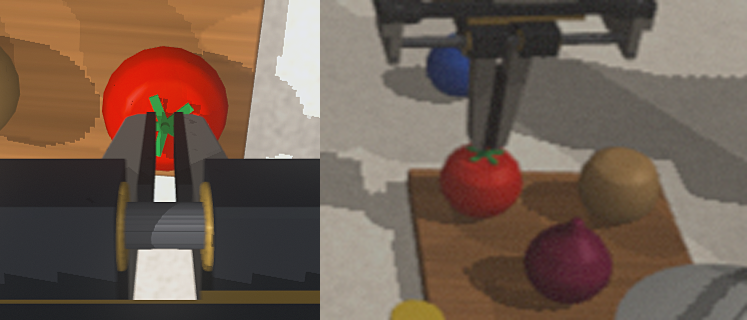

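The tomato slipped out of the fingers and is still upright on the board; the fingers are shut at its robot-side edge. I'll go up and measure it again.

Request:
jog_arm:
  commands:
    - {"linear": [0,0,-30],"dr": [0,0,0]}
    - {"linear": [0,0,-60],"dr": [0,0,0]}
    - {"linear": [-25,0,-90],"dr": [0,0,0]}
    - {"linear": [-50,0,-120],"dr": [0,0,0]}
    - {"linear": [-75,0,-150],"dr": [0,0,0]}
  claw: 0.88

```text
time: 16.27
tcp_pos: [0.3673, 0.2233, 0.1967]
tool_rot: [[0.999, 0.053, -0.001], [0.053, -0.999, -0.001], [-0.001, 0.001, -1.0]]
contact_force: [0.8, 0.2, 0.1]
opening: 0.0319
grasp_force: 0.0
```

Request:
jog_arm:
  commands:
    - {"linear": [0,0,0],"dr": [0,0,0]}
    - {"linear": [0,0,0],"dr": [0,0,0]}
    - {"linear": [0,0,0],"dr": [0,0,0]}
    - {"linear": [0,0,0],"dr": [0,0,0]}
    - {"linear": [0,0,0],"dr": [0,0,0]}

```text
time: 16.68
tcp_pos: [0.3685, 0.2235, 0.1947]
tool_rot: [[0.999, 0.053, -0.002], [0.053, -0.999, -0.001], [-0.002, 0.001, -1.0]]
contact_force: [-0.4, 0.8, -0.5]
opening: 0.0652
grasp_force: 0.0
```

```bash
cat > tom.py <<'E'
from h import *
from scipy.optimize import least_squares
s=env.state(); print(s['tcp_pos'],s['opening'])
im,d,c=grab('wrist'); P=cloud(d,c)
hsv=cv2.cvtColor(im,cv2.COLOR_RGB2HSV)
ab=(P[...,2]>.030)&(P[...,2]<.1)&(d>0)&(P[...,0]>.38)&(P[...,0]<.62)&(P[...,1]>.15)&(P[...,1]<.42)
n,l,st,ce=cv2.connectedComponentsWithStats(ab.astype(np.uint8))
for i in range(1,n):
    if st[i,4]>400:
        p=P[l==i]; print(st[i],np.median(im[l==i],axis=0),cv2.minEnclosingCircle(p[:,:2].astype(np.float32)*1000),p[:,2].max())
        for lo,hi in((.036,.042),(.042,.048),(.048,.056),(.056,.064),(.064,.08)):
            t=p[(p[:,2]>lo)&(p[:,2]<hi)]
            if len(t)>20:
                r=least_squares(lambda q:np.hypot(t[:,0]-q[0],t[:,1]-q[1])-q[2],[*t[:,:2].mean(0),.03],loss='soft_l1',f_scale=.002).x; print('  z',lo,len(t),r.round(4),t.min(0).round(3),t.max(0).round(3))
E
python3 tom.py
```

```text
[0.3684779  0.22346234 0.1946563 ] 0.06517080814741115
[ 235    0   70   23 1128] [70. 26. 39.] ((528.02001953125, 272.0284729003906), 25.347143173217773) 0.0642423618356666
  z 0.036 71 [0.5436 0.2731 0.0298] [0.513 0.247 0.038] [0.53  0.297 0.042]
  z 0.042 166 [0.5434 0.273  0.0295] [0.513 0.247 0.042] [0.529 0.297 0.048]
  z 0.048 547 [0.5458 0.2731 0.0296] [0.514 0.248 0.048] [0.527 0.296 0.056]
  z 0.056 343 [0.5572 0.2737 0.0368] [0.518 0.255 0.056] [0.525 0.288 0.064]
[ 151   65   81   80 4974] [148. 114.  71.] ((449.1334533691406, 331.2583312988281), 29.680936813354492) 0.07077816202741667
  z 0.036 92 [0.4493 0.3314 0.0292] [0.42  0.302 0.036] [0.476 0.327 0.042]
  z 0.042 109 [0.4492 0.3313 0.0292] [0.42  0.302 0.042] [0.476 0.326 0.048]
  z 0.048 685 [0.4493 0.3314 0.028 ] [0.42  0.302 0.048] [0.479 0.361 0.056]
  z 0.056 1450 [0.4493 0.331  0.0237] [0.423 0.304 0.056] [0.476 0.358 0.064]
  z 0.064 2635 [0.4493 0.3307 0.0145] [0.427 0.308 0.064] [0.471 0.354 0.071]
[ 284   77   80   83 5105] [166.  35.  17.] ((444.8246765136719, 227.5471649169922), 31.44252586364746) 0.07492515712515614
  z 0.042 211 [0.4448 0.2276 0.0308] [0.414 0.196 0.043] [0.476 0.259 0.048]
  z 0.048 524 [0.4447 0.2276 0.0291] [0.415 0.198 0.048] [0.475 0.258 0.056]
  z 0.056 1750 [0.4447 0.2276 0.0246] [0.417 0.2   0.056] [0.473 0.255 0.064]
  z 0.064 2620 [0.4448 0.2276 0.0147] [0.423 0.205 0.064] [0.466 0.25  0.075]
```

The tomato hasn't moved. The fingers closed above its widest part (52 mm chord) and slid off. I'll check the fingers' true shape from the wrist depth data.

```bash
python3 - <<'E'
from h import *
s=env.state(); print(s['opening'],s['tcp_pos'])
im,d,c=grab('wrist'); P=cloud(d,c)
Q=(P-s['tcp_pos'])@s['tool_rot']; ok=(d>0)&(abs(Q[...,0])<.03)&(Q[...,2]>-.14)&(Q[...,2]<.03)
q=Q[ok]
for z in np.arange(-.08,.016,.006):
    k=q[(q[:,2]>z)&(q[:,2]<=z+.006)]
    L=k[k[:,1]<0];R=k[k[:,1]>0]
    if len(L)>3 and len(R)>3: print((z+.003).round(3),len(k),'y',L[:,1].max().round(4),R[:,1].min().round(4),'outer',L[:,1].min().round(4),R[:,1].max().round(4),'x',k[:,0].min().round(4),k[:,0].max().round(4))
E
```

```text
0.06935469351535029 [0.36845289 0.22350155 0.19471087]
-0.077 1226 y -0.0337 0.0344 outer -0.0501 0.0513 x -0.0063 0.0114
-0.071 1128 y -0.0337 0.0345 outer -0.0498 0.0506 x -0.0094 0.0113
-0.065 1013 y -0.0338 0.0345 outer -0.0493 0.0503 x -0.0102 0.0112
-0.059 904 y -0.0338 0.0346 outer -0.0486 0.0495 x -0.0101 0.0109
-0.053 761 y -0.0338 0.0346 outer -0.0482 0.0491 x -0.0103 0.0109
-0.047 671 y -0.0339 0.0345 outer -0.0473 0.0483 x -0.0098 0.0109
-0.041 593 y -0.0339 0.0346 outer -0.0466 0.0475 x -0.01 0.0108
-0.035 507 y -0.0338 0.0344 outer -0.0458 0.0468 x -0.0099 0.0108
-0.029 47 y -0.0342 0.0349 outer -0.0417 0.0429 x -0.0079 0.0104
```

The finger tips really end about 29 mm short of the stated TCP. That explains the contact so high on the tomato, and it also explains how the shut fingers cleared its top. I'll regrip lower, with TCP at z ≈ 0.005 so the tips sit at about 0.034, and watch the force.

```bash
python3 - <<'E'
from h import *
im,d,c=load('wrist'); s=env.state(); P=cloud(d,c); Q=(P-s['tcp_pos'])@s['tool_rot']
q=Q[(d>0)&(Q[...,2]<-.06)]
for z in np.arange(-.16,-.06,.008):
    k=q[(q[:,2]>z)&(q[:,2]<=z+.008)]
    if len(k): print(z.round(3),len(k),'x',k[:,0].min().round(3),k[:,0].max().round(3),'|y|',abs(k[:,1]).min().round(3),abs(k[:,1]).max().round(3))
go([.4447,.2276,.100],3.1); 
E
```

```text
-0.16 10071 x 0.022 0.025 |y| 0.0 0.044
-0.152 4200 x 0.016 0.033 |y| 0.0 0.05
-0.144 33666 x 0.009 0.033 |y| 0.0 0.054
-0.136 15544 x 0.002 0.033 |y| 0.0 0.059
-0.128 4494 x -0.005 0.033 |y| 0.037 0.062
-0.12 1637 x -0.011 0.008 |y| 0.037 0.04
-0.112 1257 x -0.012 0.013 |y| 0.037 0.048
-0.104 1900 x -0.011 0.013 |y| 0.037 0.052
-0.096 2418 x -0.011 0.012 |y| 0.034 0.052
-0.088 1790 x -0.003 0.012 |y| 0.034 0.052
-0.08 1613 x -0.007 0.011 |y| 0.034 0.051
-0.072 1438 x -0.01 0.011 |y| 0.034 0.05
-0.064 642 x -0.01 0.011 |y| 0.034 0.049
lin [76.5 -0.1 94.7] dr [ 0.001   0.0019 -0.0007]
```

Request:
jog_arm:
  commands:
    - {"linear": [25,0,0],"dr": [0,0,0]}
    - {"linear": [50,0,0],"dr": [0,0,0]}
    - {"linear": [76,0,20],"dr": [0,0,0]}
    - {"linear": [76,0,50],"dr": [0,0,0]}
    - {"linear": [76,0,80],"dr": [0,0,0]}

```text
time: 17.2
tcp_pos: [0.4465, 0.2281, 0.1148]
tool_rot: [[0.999, 0.053, 0.001], [0.053, -0.999, 0.001], [0.001, -0.001, -1.0]]
contact_force: [-0.4, -0.8, -0.2]
opening: 0.0806
grasp_force: 0.0
```

Request:
jog_arm:
  commands:
    - {"linear": [0,0,10],"dr": [0,0,0]}
    - {"linear": [0,0,14],"dr": [0,0,0]}
    - {"linear": [0,0,14],"dr": [0,0,0]}
    - {"linear": [0,0,14],"dr": [0,0,0]}

```text
time: 17.53
tcp_pos: [0.4451, 0.2283, 0.1029]
tool_rot: [[0.999, 0.054, 0.001], [0.054, -0.999, 0.0], [0.001, -0.0, -1.0]]
contact_force: [-0.0, 0.6, 0.6]
opening: 0.0808
grasp_force: 0.0
```

```bash
python3 -c "
from h import *
s=env.state();print(s['tcp_pos'],s['opening']);go([.4447,.2276,.005],3.1,s)"
```

```text
[0.4450677  0.22830182 0.102927  ] 0.0808337767540065
lin [-0.5  0.7 97.9] dr [-0.0004 -0.0009 -0.0002]
```

The body sits 29 mm further back too, so there's clearance to spare. I'll descend to TCP z ≈ -0.002 with the tips at about 0.027, slowing at the end.

Request:
jog_arm:
  commands:
    - {"linear": [0,0.5,22],"dr": [0,0,0]}
    - {"linear": [0,0.5,44],"dr": [0,0,0]}
    - {"linear": [0,0.5,62],"dr": [0,0,0]}
    - {"linear": [0,0.5,74],"dr": [0,0,0]}
    - {"linear": [0,0.5,82],"dr": [0,0,0]}

```text
time: 17.95
tcp_pos: [0.4451, 0.2279, 0.0204]
tool_rot: [[0.999, 0.054, 0.001], [0.054, -0.999, 0.001], [0.001, -0.001, -1.0]]
contact_force: [-0.2, 1.3, 0.6]
opening: 0.081
grasp_force: 0.0
```

Request:
jog_arm:
  commands:
    - {"linear": [0,0,6],"dr": [0,0,0]}
    - {"linear": [0,0,12],"dr": [0,0,0]}
    - {"linear": [0,0,18],"dr": [0,0,0]}
    - {"linear": [0,0,22],"dr": [0,0,0]}
    - {"linear": [0,0,22],"dr": [0,0,0]}

```text
time: 18.37
tcp_pos: [0.4443, 0.2273, -0.0024]
tool_rot: [[0.999, 0.054, -0.0], [0.054, -0.999, -0.0], [-0.0, 0.0, -1.0]]
contact_force: [0.0, 0.1, -0.2]
opening: 0.0807
grasp_force: 0.0
```

Request:
jog_arm:
  commands:
    - {"linear": [0,0,0],"dr": [0,0,0]}
    - {"linear": [0,0,0],"dr": [0,0,0]}
    - {"linear": [0,0,0],"dr": [0,0,0]}
    - {"linear": [0,0,0],"dr": [0,0,0]}
    - {"linear": [0,0,0],"dr": [0,0,0]}
  claw: 0.0
  newtons: 12

```text
time: 18.78
tcp_pos: [0.4447, 0.2276, -0.0017]
tool_rot: [[0.999, 0.054, 0.001], [0.054, -0.999, 0.0], [0.001, -0.0, -1.0]]
contact_force: [-0.7, -0.8, 1.7]
opening: 0.0619
grasp_force: 12.0
```

Request:
jog_arm:
  commands:
    - {"linear": [0,0,0],"dr": [0,0,0]}
    - {"linear": [0,0,0],"dr": [0,0,0]}

```text
time: 18.95
tcp_pos: [0.4448, 0.2276, -0.0017]
tool_rot: [[0.999, 0.054, 0.001], [0.054, -0.999, 0.0], [0.001, -0.0, -1.0]]
contact_force: [-0.9, 0.9, 2.9]
opening: 0.0615
grasp_force: 12.0
```

Gripped at about 62 mm, which is right for the tomato's widest part. Lifting.

Request:
jog_arm:
  commands:
    - {"linear": [0,0,-10],"dr": [0,0,0]}
    - {"linear": [0,0,-35],"dr": [0,0,0]}
    - {"linear": [0,0,-70],"dr": [0,0,0]}
    - {"linear": [0,0,-105],"dr": [0,0,0]}
    - {"linear": [0,0,-130],"dr": [0,0,0]}

```text
time: 19.37
tcp_pos: [0.4447, 0.2275, 0.131]
tool_rot: [[0.999, 0.054, 0.001], [0.054, -0.999, 0.001], [0.001, -0.001, -1.0]]
contact_force: [0.4, 0.2, -0.8]
opening: 0.0619
grasp_force: 12.0
```

Request:
jog_arm:
  commands:
    - {"linear": [0,15,-10],"dr": [0,0,0]}
    - {"linear": [0,30,-10],"dr": [0,0,0]}
    - {"linear": [0,50,-10],"dr": [0,0,0]}
    - {"linear": [0,70,-10],"dr": [0,0,0]}
    - {"linear": [0,90,-10],"dr": [0,0,0]}

```text
time: 19.78
tcp_pos: [0.4489, 0.1367, 0.1386]
tool_rot: [[0.999, 0.054, -0.0], [0.054, -0.999, -0.0], [-0.0, 0.0, -1.0]]
contact_force: [-0.2, -0.1, -1.4]
opening: 0.0616
grasp_force: 12.0
```

Request:
jog_arm:
  commands:
    - {"linear": [5,25,0],"dr": [0,0,0]}
    - {"linear": [10,50,0],"dr": [0,0,0]}
    - {"linear": [20,75,0],"dr": [0,0,0]}
    - {"linear": [30,100,0],"dr": [0,0,0]}
    - {"linear": [40,120,0],"dr": [0,0,0]}

```text
time: 20.2
tcp_pos: [0.4956, 0.0182, 0.1385]
tool_rot: [[0.999, 0.053, -0.0], [0.053, -0.999, -0.0], [-0.0, 0.0, -1.0]]
contact_force: [0.5, -0.2, -1.7]
opening: 0.0616
grasp_force: 12.0
```

```bash
cat > tier.py <<'E'
from h import *
from scipy.optimize import least_squares
s=env.state(); print(s['tcp_pos'],s['opening'],s['grasp_force'],s['time'])
for n in('wrist','top'):
    im,d,c=grab(n); P=cloud(d,c)
    if n=='wrist':
        h=cv2.cvtColor(im,cv2.COLOR_RGB2HSV); Q=(P-s['tcp_pos'])
        m=((h[...,0]<8)|(h[...,0]>172))&(h[...,1]>150)&(d>0)&(np.hypot(Q[...,0],Q[...,1])<.06)&(Q[...,2]>-.05); q=Q[m]
        if len(q): print('tomato rel',len(q),q.min(0).round(4),q.max(0).round(4))
    m=(d>0)&(abs(P[...,2]-.104)<.006)&(np.hypot(P[...,0]-.626,P[...,1]-.008)<.085); t=P[m]
    f=lambda q:np.hypot(t[:,0]-q[0],t[:,1]-q[1])-.0685
    if len(t)>30: r=least_squares(f,[.626,.008],loss='soft_l1',f_scale=.002); print(n,len(t),r.x.round(4),np.median(abs(f(r.x))).round(4),t[:,2].mean().round(4))
go([.626,.008,s['tcp_pos'][2]],3.1,s)
E
python3 tier.py
```

```text
[0.49557487 0.01816415 0.1384659 ] 0.061601083424065624 12.000269014388323 20.2
tomato rel 15549 [-0.0164 -0.0309  0.0365] [0.0317 0.0307 0.0721]
wrist 3339 [0.6241 0.0092] 0.0009 0.1052
top 116 [0.6224 0.0102] 0.0008 0.1047
lin [129.7  17.1  -0. ] dr [ 0.0003  0.0003 -0.0006]
```

The tomato is held and centred. The tier is at (0.624, 0.009). Moving over it.

Request:
jog_arm:
  commands:
    - {"linear": [28,4,0],"dr": [0,0,0]}
    - {"linear": [58,8,0],"dr": [0,0,0]}
    - {"linear": [88,12,0],"dr": [0,0,0]}
    - {"linear": [112,16,0],"dr": [0,0,0]}
    - {"linear": [128,16,0],"dr": [0,0,0]}

```text
time: 20.72
tcp_pos: [0.6261, 0.011, 0.1382]
tool_rot: [[0.999, 0.054, 0.0], [0.054, -0.999, -0.0], [0.0, 0.0, -1.0]]
contact_force: [-0.7, 0.4, -1.8]
opening: 0.0613
grasp_force: 12.0
```

Request:
jog_arm:
  commands:
    - {"linear": [0,0,0],"dr": [0,0,0]}
    - {"linear": [0,0,0],"dr": [0,0,0]}
    - {"linear": [0,0,0],"dr": [0,0,0]}
    - {"linear": [0,0,0],"dr": [0,0,0]}
    - {"linear": [0,0,0],"dr": [0,0,0]}

```text
time: 21.13
tcp_pos: [0.6233, 0.011, 0.1382]
tool_rot: [[0.999, 0.054, -0.001], [0.054, -0.999, 0.0], [-0.001, -0.0, -1.0]]
contact_force: [-0.4, 0.1, -1.3]
opening: 0.0615
grasp_force: 12.0
```

```bash
python3 tier.py; python3 -c "
from h import *
go([.624,.0092,.0203],3.1)"
```

```text
[0.623317   0.01099591 0.1381913 ] 0.061544247177552316 11.999901551753283 21.1333
tomato rel 15555 [-0.0159 -0.0316  0.0326] [0.0316 0.0311 0.0715]
wrist 3275 [0.6228 0.0091] 0.001 0.1053
lin [ 2.5  3.1 -0. ] dr [-0.0001  0.0005 -0.0002]
lin [1.00e-01 1.70e+00 1.18e+02] dr [-0.0001  0.     -0.0003]
```

Request:
jog_arm:
  commands:
    - {"linear": [0,1.5,22],"dr": [0,0,0]}
    - {"linear": [0,1.5,46],"dr": [0,0,0]}
    - {"linear": [0,1.5,68],"dr": [0,0,0]}
    - {"linear": [0,1.5,84],"dr": [0,0,0]}
    - {"linear": [0,1.5,95],"dr": [0,0,0]}

```text
time: 21.65
tcp_pos: [0.6232, 0.0093, 0.0413]
tool_rot: [[0.999, 0.054, -0.002], [0.054, -0.999, -0.0], [-0.002, -0.0, -1.0]]
contact_force: [-1.0, 0.0, -0.6]
opening: 0.0615
grasp_force: 12.0
```

Request:
jog_arm:
  commands:
    - {"linear": [0,0,5],"dr": [0,0,0]}
    - {"linear": [0,0,10],"dr": [0,0,0]}
    - {"linear": [0,0,14],"dr": [0,0,0]}
    - {"linear": [0,0,16],"dr": [0,0,0]}
    - {"linear": [0,0,16],"dr": [0,0,0]}

```text
time: 22.07
tcp_pos: [0.6247, 0.0093, 0.0272]
tool_rot: [[0.999, 0.054, 0.0], [0.054, -0.999, 0.0], [0.0, -0.0, -1.0]]
contact_force: [0.0, 0.6, -1.3]
opening: 0.0616
grasp_force: 12.0
```

Request:
jog_arm:
  commands:
    - {"linear": [0,0,1.5],"dr": [0,0,0]}
    - {"linear": [0,0,3],"dr": [0,0,0]}
    - {"linear": [0,0,3],"dr": [0,0,0]}
    - {"linear": [0,0,3],"dr": [0,0,0]}

```text
time: 22.4
tcp_pos: [0.6245, 0.0093, 0.0242]
tool_rot: [[0.999, 0.054, 0.0], [0.054, -0.999, 0.0], [0.0, 0.0, -1.0]]
contact_force: [-0.1, -0.5, -1.1]
opening: 0.0615
grasp_force: 12.0
```

Not touching yet; lowering in small steps.

Request:
jog_arm:
  commands:
    - {"linear": [0,0,1],"dr": [0,0,0]}
    - {"linear": [0,0,2],"dr": [0,0,0]}
    - {"linear": [0,0,3],"dr": [0,0,0]}
    - {"linear": [0,0,3],"dr": [0,0,0]}

```text
time: 22.73
tcp_pos: [0.6243, 0.0093, 0.0207]
tool_rot: [[0.999, 0.054, -0.0], [0.054, -0.999, -0.0], [-0.0, -0.0, -1.0]]
contact_force: [-0.3, -0.9, -1.2]
opening: 0.0618
grasp_force: 12.0
```

Request:
jog_arm:
  commands:
    - {"linear": [0,0,0.5],"dr": [0,0,0]}
    - {"linear": [0,0,1],"dr": [0,0,0]}
    - {"linear": [0,0,1],"dr": [0,0,0]}
    - {"linear": [0,0,1],"dr": [0,0,0]}

```text
time: 23.07
tcp_pos: [0.6246, 0.0093, 0.0203]
tool_rot: [[0.999, 0.054, 0.0], [0.054, -0.999, 0.0], [0.0, 0.0, -1.0]]
contact_force: [-2.2, 0.5, 4.3]
opening: 0.0617
grasp_force: 12.0
```

It's down: about 5 N of contact at the height I expected. Releasing with a modest opening, then straight up.

Request:
jog_arm:
  commands:
    - {"linear": [0,0,-0.5],"dr": [0,0,0]}
    - {"linear": [0,0,-0.5],"dr": [0,0,0]}
    - {"linear": [0,0,-0.5],"dr": [0,0,0]}
    - {"linear": [0,0,-0.5],"dr": [0,0,0]}
    - {"linear": [0,0,-0.5],"dr": [0,0,0]}
  claw: 0.8

```text
time: 23.48
tcp_pos: [0.6245, 0.0093, 0.0204]
tool_rot: [[0.999, 0.054, 0.0], [0.054, -0.999, 0.0], [0.0, -0.0, -1.0]]
contact_force: [-0.1, 1.2, -0.5]
opening: 0.0735
grasp_force: 0.0
```

Request:
jog_arm:
  commands:
    - {"linear": [0,0,-10],"dr": [0,0,0]}
    - {"linear": [0,0,-30],"dr": [0,0,0]}
    - {"linear": [0,0,-60],"dr": [0,0,0]}
    - {"linear": [0,0,-95],"dr": [0,0,0]}
    - {"linear": [0,0,-130],"dr": [0,0,0]}

```text
time: 23.9
tcp_pos: [0.6239, 0.0093, 0.1522]
tool_rot: [[0.999, 0.054, -0.001], [0.054, -0.999, -0.0], [-0.001, -0.0, -1.0]]
contact_force: [1.2, -0.5, -0.7]
opening: 0.0736
grasp_force: 0.0
```

Request:
jog_arm:
  commands:
    - {"linear": [-30,0,-30],"dr": [0,0,0]}
    - {"linear": [-65,0,-50],"dr": [0,0,0]}
    - {"linear": [-100,0,-60],"dr": [0,0,0]}
    - {"linear": [-120,0,-60],"dr": [0,0,0]}
    - {"linear": [-120,0,-60],"dr": [0,0,0]}

```text
time: 24.32
tcp_pos: [0.5013, 0.0027, 0.2121]
tool_rot: [[0.999, 0.054, 0.0], [0.054, -0.999, -0.0], [0.0, 0.0, -1.0]]
contact_force: [0.3, 0.1, -0.9]
opening: 0.0734
grasp_force: 0.0
```

Request:
jog_arm:
  commands:
    - {"linear": [0,0,0],"dr": [0,0,0]}
    - {"linear": [0,0,0],"dr": [0,0,0]}
    - {"linear": [0,0,0],"dr": [0,0,0]}
    - {"linear": [0,0,0],"dr": [0,0,0]}
    - {"linear": [0,0,0],"dr": [0,0,0]}

```text
time: 24.73
tcp_pos: [0.5051, 0.0029, 0.21]
tool_rot: [[0.999, 0.054, -0.001], [0.054, -0.999, 0.0], [-0.001, -0.0, -1.0]]
contact_force: [-0.1, -0.8, -0.5]
opening: 0.074
grasp_force: 0.0
```

```bash
python3 tier.py; python3 - <<'E'
from h import *
im,d,c=load('wrist');P=cloud(d,c);h=cv2.cvtColor(im,cv2.COLOR_RGB2HSV)
m=((h[...,0]<8)|(h[...,0]>172))&(h[...,1]>150)&(d>0)&(np.hypot(P[...,0]-.624,P[...,1]-.009)<.065); p=P[m]
print(len(p),p.min(0).round(3),p.max(0).round(3)); print(cv2.minEnclosingCircle(p[:,:2].astype(np.float32)*1000))
im,d,c=load('top');P=cloud(d,c);h=cv2.cvtColor(im,cv2.COLOR_RGB2HSV)
m=((h[...,0]<8)|(h[...,0]>172))&(h[...,1]>150)&(P[...,2]>.19)&(P[...,1]<-.25)&(P[...,1]>-.32)
p=P[m];print(len(p))
if len(p):print('brush',p.mean(0),p.max(0))
E
```

```text
[0.50512394 0.00288939 0.21000845] 0.07398981315398231 0.0 24.7333
wrist 2582 [0.6238 0.009 ] 0.001 0.105
lin [ 1.21e+02  1.40e+00 -1.00e-01] dr [-0.      0.0008 -0.0002]
5061 [ 0.594 -0.021  0.04 ] [0.66  0.04  0.092]
((627.9993896484375, 9.064119338989258), 34.23932647705078)
219
brush [ 0.48101083 -0.28156266  0.2068954 ] [ 0.50206456 -0.27360312  0.21367547]
```

The tomato is on the tier floor, centred and with its top at about 0.09. The tier hasn't moved, the brush is back where it hung, and the arm is clear. Handing in.

```bash
python3 -c "
from h import *
print(workorder.close_job())"
```

```text
the job is handed in; nothing more can be done
None
```

The job is handed in with every step done: the tare button was pressed fully down with the brush handle, the brush hangs back in its notch, and the tomato rests centred on the tier floor, gripped on the second try after my first grip slipped off; no verdict came back.

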